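Stop and clamp a frame tube in the V-block jig

TASK

Get the steel frame tube ready for filing: push it along its V-blocks until its end is up against the jig's end stop, and then push the open toggle clamp's lever over towards the tube, past its dead point, until it snaps into lock and the rubber foot holds the tube down. Only push: do not lift the tube off its V-blocks, and leave the other things on the bench where they are.

Things in the scene. Friction and masses are not known exactly. Their poses are not given: they have to be found in the camera images.
- jig: Jig fixed to the bench: aluminium plate 170 mm (x) by 215 mm (y) by 12 mm with two V-blocks, end stop and toggle clamp. Origin at bench height, midway across x; the plate reaches from y = -85 to y = 130 mm. z is up, y runs along the tube towards the end stop, x from the clamp's lever towards the tube. The tube's axis lies on x = 35, z = 45 mm. All sizes below are in this frame
- v_block (a point): Middle of the top of the first V-block (jig frame x 35, y -60, z 40 mm). The two steel V-blocks stand at y = -60 and y = 30 mm, each 22 mm long (y) and 56 mm wide (x)
- stop_face (a point): Point on the end stop's face that the tube's front end must meet (jig frame x 35, y 118, z 45 mm); the face looks to the jig's -y. The stop is an upright steel plate 54 mm wide, 10 mm thick, top at z = 65 mm
- tube: Bare steel frame tube, 35 mm outside diameter, 220 mm long, 0.18 to 0.31 kg, loose in the V-blocks, free to slide and roll in them (1 to 4 N moves it along). Origin at its centre; its own y axis is its long axis and points to the end stop. It starts 25 to 60 mm short of the stop
- tube_front (a point): Centre of the tube's end that faces the end stop, on the tube's axis
- tube_tail (a point): Centre of the tube's free end, on the tube's axis: the end to push. It overhangs the jig plate, by 42 to 77 mm at the start and 17 mm when home, with open bench below (35 mm tube, axis at z = 45 mm)
- clamp_pivot (a point): Pivot of the clamp's arm (jig frame x -27, y -15, z 62 mm). The steel vertical-handle toggle clamp stands between the V-blocks on the -x side of the tube and moves in the plane y = -15 mm; its base lies within x = -71 to -11, y = -41 to 11 mm. Its arm reaches to the tube and stands raised by 21 degrees when open, its top end then at z = 120 mm
- lever (a joint): Angle (rad) between the clamp's lever and the short link below it: 0 fully open, as it starts, resting on a stop; 0.58 when the foot meets the tube; 1.25 at the dead point; 1.46 locked on its stop. Let go between 0.58 and 1.25 it springs back to 0.58; past 1.25 it snaps on to 1.46 by itself and stays. It takes 5 to 8 N near the tip
- lever_tip (a point): End of the lever's black grip (20 mm wide in y, 13 mm thick, 74 mm long), on its centre line. Jig (x, z) of the tip in mm, y always -15: (-124, 136) open, leaning 45 degrees away from the tube; (-113, 147); (-92, 163) foot meets tube; (-73, 171); (-52, 174) dead point; (-40, 173) locked, 7 degrees past upright. Push along this arc, up and over: a level push at the open tip binds by friction
- spindle: The clamp's spring-loaded foot: a domed rubber tip 18 mm across on a spindle at the end of the clamp arm; origin at the lowest point of the rubber. Raised above the tube when the clamp is open; locked, it presses on the top of the tube at jig y = -15 mm with about 25 N
- offcut: Leave alone: short bare steel tube offcut, 35 mm across, 45 mm tall, standing on the jig plate (origin under its centre)
- bracket: Leave alone: small steel angle bracket, foot 60 x 36 x 5 mm with one 50 mm high leg, on the bench beside the jig (origin under its centre)
- file: Leave alone: flat file with a wooden handle, 310 mm long, lying on the bench beyond the jig (origin under its middle)
- spanner: Leave alone: steel spanner, 190 mm long, lying on the bench (origin under its middle)
- oil: Leave alone: white oil bottle, 56 mm across, 170 mm tall (origin under its centre)
- mallet: Leave alone: rubber mallet with a wooden handle, 270 mm long, lying (origin under its middle)
- tin: Leave alone: round lidded grease tin, 74 mm across, 60 mm tall (origin under its centre)
Things that resemble listed ones, but are neither listed nor needed, are in the scene too. Leave any green or red look-alike of the tube alone.

How it is judged:
By the outcome, as a careful person would: the job done as asked, in the order asked, and still so for the second after the job is handed in, with the robot touching nothing.
It also fails if it takes over 48 s, if anything falls off the work surface, if the arm or the gripper's body presses on something with over 40 N, if the wrist force passes 120 N, or if a joint passes its speed limit or range.

ROBOT

A 6-joint arm with a two-finger parallel gripper is mounted at the origin on the work surface. World frame = base frame: x ahead of the robot, y to its left, z up, the work surface at z = 0. Lengths are in m, angles in degrees, forces in N, time in s.
With the tool pointing down it reaches from about 0.325 to 0.85 m from the base axis. Payload 15.5 kg.
Tool frame: the origin (TCP) lies at the very end of the fingers, on their centre line; the grasp point (between the pads) lies 19 mm behind it; z points along the fingers, y is the direction in which the jaws open and shut (so a half turn about z gives the same grasp; the last joint's range is limited). The gripper opens to 91 mm and grips with 3 to 60 N. Pads are 32 mm wide; open, the fingers measure 118 mm over their backs; the gripper's body (76 mm by 178 mm) begins 60 mm behind the grasp point.
Start: joints at [-72.508, 28.281, 77.091, -0, 74.628, -5.472], TCP at [0.244, -0.575, 0.214] pointing down, gripper open.
Joint ranges: [-166.48, 166.48], [-47.26, 123.95], [12.59, 153.08], [-70.14, 250.14], [6.76, 159.57], [-176.63, 176.63]. Speed limits (degrees/s): [108.29, 108.29, 147.25, 172.46, 172.46, 172.46].

INTERFACE

Orientations are given as [roll, pitch, yaw] about the fixed x, y, z axes, in that order (R = Rz(yaw) Ry(pitch) Rx(roll)).
In Python, from plant import env gives the robot as it stands.
- The arm moves only by the tool apply_moves, never from a script. Its argument "motion" is a list of rows, each a list of 3 entries, a list of its own where there are three numbers: the shift along the tool's x, y, z in mm, then the turn about the tool's z in degrees, then the opening in per cent of the stroke, from 0 (shut) to 100 (fully open). A call has 1 to 12 rows; each row is the pose to reach, as a shift and turn from the pose measured when the call began, along the tool's axes at that moment; what a row does not reach only later rows make up. A row lasts 1/8 s, in which the tool goes at most 62.5 mm and 10.7 degrees, less where a joint would pass 70% of its speed; a pose out of reach is approached as far as the arm can. A call with a gripper value outside its range is refused whole. The fingers move at their own pace and stop on an object; the grip force is fixed at half the most. Time passes only in rows, so rows that repeat a pose let the fingers close. It gives the time, the measured TCP pose, the force and the opening at its end, in the units of the state.
- env.get_obs(): the state, without advancing time (a new reading comes with each control period).
- env.capture(name): name is "scene" or "top"; returns a dict with "img" (480x640x3 uint8, red, green, blue), "depth" (480x640 float32, m along the optical axis (not along the pixel's ray), 0 where there is no reading), "intrinsics" (3x3 intrinsics, pixels), "xyz" and "rotation" of the camera in the world. Camera axes: x right, y up, looking along -z (the intrinsics and any distortion apply to the point x, -y, -z); pixel columns grow to the right and rows downward; lengths in m; the calibration is good to about 2 mm. A picture is of the moment at which its call begins.
- env.hand_in(): hands the job in, once; it reports no verdict.
The state is a dict: "clock": time; "joint_pos": joint angles; "qd": joint speeds; "joint_torque": joint torques, N m; "tool_pos": TCP position; "tcp_rot": TCP orientation; "contact_force": force on the tool from outside, world axes, zero at the start; "ft_torque": the same for the moment, N m; "width": finger opening in m.
Only numpy, scipy, OpenCV 4.12 (cv2) and the standard library are available. Lean on these libraries where they do the work, as an engineer would, in place of code of your own. Each camera call takes 0.05 s, during which the arm holds its last target.

## Working session

There is one attempt and no reset: what is moved stays moved. The work goes in short steps, Python scripts to look and compute and a tool call to move; the robot and the scene stay as the last step left them, time stands still between calls to the robot, and variables do not carry over. Pictures are saved under pics/ and viewed, and the job is handed in when it is done.

Besides the shell and the picture viewer there is one more tool, called after "Request:" as name(argument=value, ...), one argument or row to a line, values as JSON. apply_moves: Moves the arm, as the interface text tells. Its arguments: {"type":"object","properties":{"motion":{"type":"array","items":{"type":"array"}}},"required":["motion"]}

```bash
ls; mkdir -p pics
python3 - <<'E'
from plant import env
import cv2,numpy as np
o=env.get_obs();print({k:np.round(v,3) if not isinstance(v,dict) else v for k,v in o.items()})
for n in("scene","top"):
    c=env.capture(n);cv2.imwrite(f"pics/{n}0.png",c["img"][:,:,::-1]);np.savez(f"{n}0.npz",**c)
    print(n,c["intrinsics"],c["xyz"],c["rotation"],c.keys())
E
```

```text
pics
{'clock': np.float64(0.0), 'joint_pos': array([-7.2507e+01,  2.8313e+01,  7.7127e+01,  2.0000e-03,  7.4628e+01,
       -5.4710e+00]), 'qd': array([ 0.004,  0.038, -0.037,  0.029, -0.007,  0.054]), 'joint_torque': array([ 3.0000e-03, -8.7881e+01, -3.8185e+01,  7.1000e-02,  5.3000e-02,
       -0.0000e+00]), 'tool_pos': array([ 0.244, -0.575,  0.213]), 'tcp_rot': array([-1.79932e+02, -9.00000e-03,  2.29630e+01]), 'contact_force': array([0.228, 0.779, 0.044]), 'ft_torque': array([-0.04 , -0.026, -0.014]), 'width': np.float64(0.092)}
scene [[454.59183434   0.         322.92896706]
 [  0.         454.59183434 237.91882001]
 [  0.           0.           1.        ]] [1.30012545 0.17951986 0.74259092] [ 52.30352394  -1.06800289 101.37052022] dict_keys(['img', 'depth', 'intrinsics', 'xyz', 'rotation'])
top [[544.92856949   0.         319.50329303]
 [  0.         544.92856949 232.370001  ]
 [  0.           0.           1.        ]] [0.33450593 0.00993475 1.43297045] [  5.82207643   0.36745683 -91.25692049] dict_keys(['img', 'depth', 'intrinsics', 'xyz', 'rotation'])
```

View pics/scene0.png

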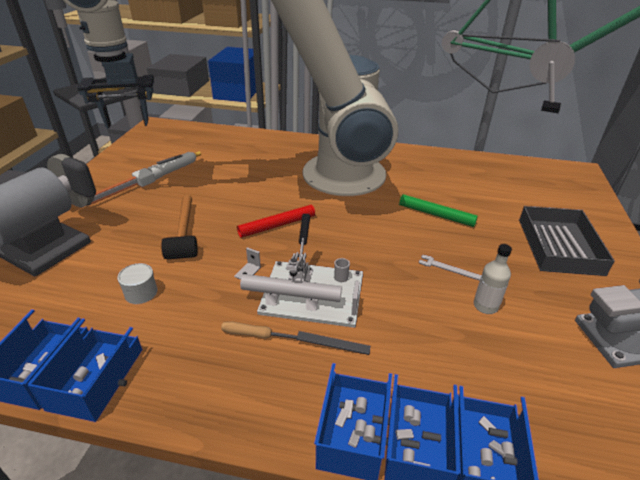

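View pics/top0.png

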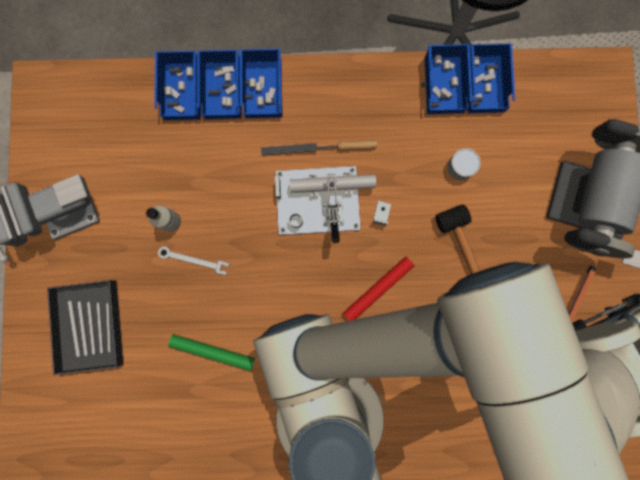

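The scene view shows the grey tube in the jig at about (290,288), with the stop at its right end. The top view shows it at (332,184), with the stop at the left (280,184) and the black lever at (335,230). The red (378,288) and green (212,352) tubes are the look-alikes, so I'm leaving those alone. Next I'll measure the jig from depth.

```bash
cat > h.py <<'E'
import numpy as np,cv2
from scipy.spatial.transform import Rotation as R
def cloud(c):
    K=c["intrinsics"];d=c["depth"];v,u=np.mgrid[:480,:640]
    p=np.stack([(u-K[0,2])/K[0,0]*d,-(v-K[1,2])/K[1,1]*d,-d],-1)
    return p@R.from_euler('xyz',c["rotation"],degrees=True).as_matrix().T+c["xyz"]
def proj(c,P):
    K=c["intrinsics"];q=(np.atleast_2d(P)-c["xyz"])@R.from_euler('xyz',c["rotation"],degrees=True).as_matrix()
    return np.stack([K[0,2]+K[0,0]*q[:,0]/-q[:,2],K[1,2]+K[1,1]*q[:,1]/q[:,2]],-1)
E
python3 - <<'E'
from h import *
for n in("top","scene"):
    c=dict(np.load(n+"0.npz"));P=cloud(c)
    sl=(slice(150,255),slice(255,400)) if n=="top" else (slice(205,335),slice(220,380))
    Q=P[sl].reshape(-1,3);im=c["img"][sl].reshape(-1,3).astype(int)
    ok=c["depth"][sl].ravel()>0;Q=Q[ok];im=im[ok]
    print(n,"bench z",np.median(Q[(abs(Q[:,2])<.006),2]))
    m=(abs(Q[:,2]-.012)<.004)&(im.min(1)>120)
    r=cv2.minAreaRect(Q[m][:,:2].astype(np.float32));print("plate",r,m.sum(),np.median(Q[m,2]))
    m=(Q[:,2]>.05)&(Q[:,2]<.07)&(Q[:,0]>r[0][0]+.01)
    T=Q[m];print("tube-ish",T.min(0),T.max(0),len(T))
    m=Q[:,2]>.09;print("tall",Q[m].mean(0) if m.any() else 0,Q[m].max(0))
    a=c["img"][sl];cv2.imwrite(f"pics/{n}_crop.png",cv2.resize(a,None,fx=5 if n=="top" else 4.5,fy=5 if n=="top" else 4.5,interpolation=cv2.INTER_CUBIC)[:,:,::-1])
E
```

```text
top bench z -0.0005716515791278631
plate ((0.5677568912506104, -0.017282530665397644), (0.17022407054901123, 0.28972378373146057), 2.2153103351593018) 2651 0.01162736827155042
tube-ish [ 0.57781086 -0.12960986  0.05000464] [0.62756519 0.12681239 0.06987571] 1048
tall [ 0.52763576 -0.01863976  0.1120399 ] [ 0.61497166 -0.00567919  0.14176761]
scene bench z 0.0008009682894769554
plate ((0.568434476852417, -0.017687737941741943), (0.17288033664226532, 0.2909821569919586), 2.7051780223846436) 2624 0.012660161483871002
tube-ish [ 0.57949252 -0.1309602   0.05001151] [0.62606631 0.12766259 0.06793433] 1310
tall [ 0.52086075 -0.01838819  0.11178747] [ 0.61520415 -0.00516325  0.1388396 ]
```

View pics/top_crop.png

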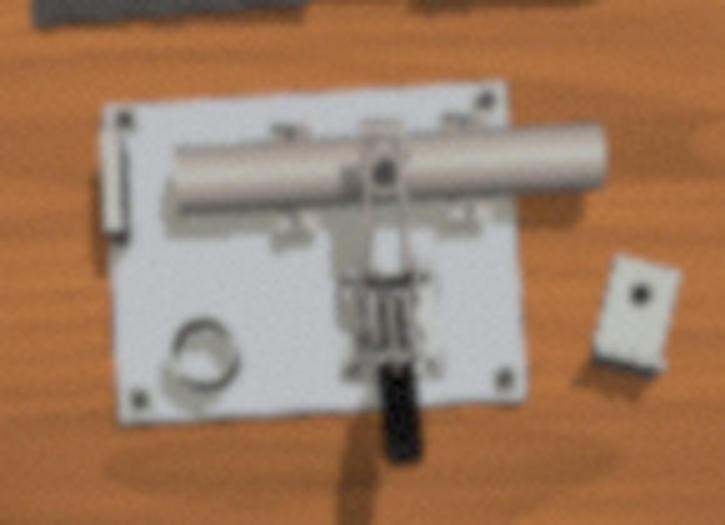

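View pics/scene_crop.png

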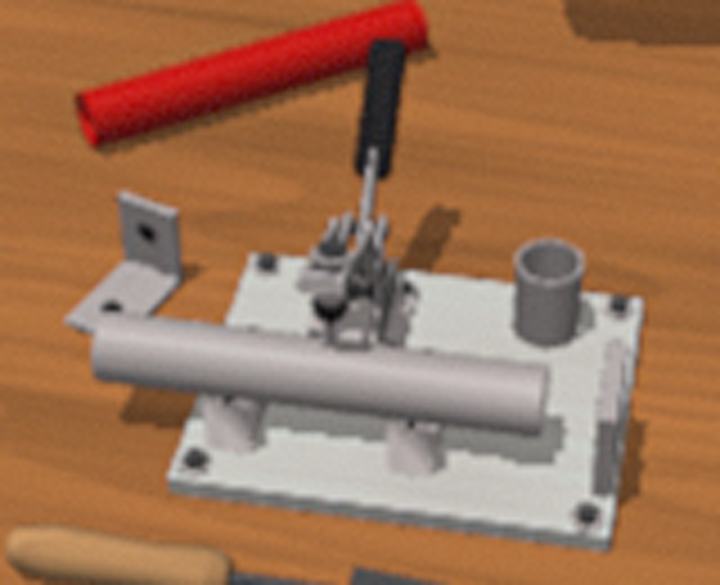

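Run:
```python
from h import *
for n in("top","scene"):
    c=dict(np.load(n+"0.npz"));P=cloud(c)
    im=c["img"].astype(int);z=P[...,2]
    m=(abs(z-.012)<.004)&(im.min(2)>110)&(c["depth"]>0)&(P[...,0]>.4)&(P[...,0]<.75)&(abs(P[...,1])<.2)
    k,lab,st,_=cv2.connectedComponentsWithStats(m.astype(np.uint8),connectivity=8)
    keep=[i for i in range(1,k) if st[i,4]>15]; 
    m&=(P[...,1]>-.103) 
    r=cv2.minAreaRect(P[m][:,:2].astype(np.float32));print(n,"plate",r)
    ang=r[2]; 
    if ang>45: ang-=90
    a=np.radians(ang);ex=np.array([np.cos(a),np.sin(a)]);ey=np.array([-ex[1],ex[0]])
    Q=P[m][:,:2]; 
    lx=Q@ex;ly=Q@ey;print("x ext",lx.min(),lx.max(),"y ext",ly.min(),ly.max())
    org=ex*(lx.min()+lx.max())/2+ey*(np.sort(ly)[-4:].mean()-.130);print("org",org,"ang",ang)
    # tube
    W=P.reshape(-1,3);L=np.c_[(W[:,:2]-org)@ex,(W[:,:2]-org)@ey,W[:,2]]*1000
    g=(c["depth"]>0).ravel()&(L[:,2]>48)&(L[:,2]<72)&(abs(L[:,0]-35)<25)&(abs(L[:,1])<250)
    t=g&(L[:,1]<108);s=g&(L[:,1]>110)
    print("tube y",np.sort(L[t,1])[[0,5,20]],np.sort(L[t,1])[[-20,-5,-1]],"top z",np.percentile(L[t,2],[90,97]))
    sel=t&(L[:,2]>57);print("ridge slope deg,x:",np.polyfit(L[sel,1],L[sel,0],1))
    print("stop",L[s].min(0),L[s].max(0),s.sum())
    bl=(im.max(2)<60).ravel()&(L[:,2]>60)&(abs(L[:,1]+15)<40)&(L[:,0]<-20)&(L[:,0]>-150)
    print("grip",L[bl].min(0),L[bl].max(0),L[bl].mean(0))
    of=(L[:,2]>40)&(L[:,2]<49)&(abs(L[:,1])<130)&(L[:,0]<0)&(L[:,1]>30);print("offcut",L[of].mean(0),L[of].min(0),L[of].max(0))
```

```text
top plate ((0.5659598112106323, 0.020187392830848694), (0.17093202471733093, 0.21502454578876495), 2.2084133625030518)
x ext 0.48085137488201984 0.6517833731165885 y ext -0.10914887549781054 0.10587567013997547
org [ 0.56683347 -0.0024676 ] ang 2.2084133625030518
tube y [-128.78561873 -127.80303453 -125.23421982] [87.02870564 89.96417674 90.84827843] top z [63.27894726 65.11770406]
ridge slope deg,x: [2.40241329e-03 3.47006276e+01]
stop [ 10.24944814 117.7934746   51.55470969] [ 59.55542308 128.00663109  70.71827892] 84
grip [-122.20193391  -22.58304582   91.77371183] [-73.68358746  -7.09124284 141.76760973] [-99.92741303 -14.62229196 119.17350944]
offcut [-53.01048812  81.62905505  44.69371791] [-70.17919312  67.84328377  40.66159417] [-38.30556089  95.76864635  47.89097992]
scene plate ((0.5664212107658386, 0.020051874220371246), (0.17309188842773438, 0.21494121849536896), 2.487550735473633)
x ext 0.48021174609617545 0.6533036472730166 y ext -0.11202160567605955 0.10291961817554304
org [ 0.56740806 -0.00266527] ang 2.487550735473633
tube y [-129.89078221 -129.00888142 -125.30075722] [87.76848641 90.29533567 90.72401715] top z [63.43333331 64.27494607]
ridge slope deg,x: [5.45944256e-03 3.83823083e+01]
stop [ 11.71401362 117.95632007  48.03187189] [ 59.99688606 127.95379976  67.93433476] 81
grip [-118.89381796  -21.48817356   87.25018193] [-69.45959541  -4.27647089 138.8069983 ] [-95.5119858  -12.42469788 114.80114223]
offcut [-571.21514719   79.44007223   44.673527  ] [-2053.87012307    32.01279868    40.02233933] [-36.25273996 129.93505261  48.9880804 ]
```

```bash
cat >> h.py <<'E'
ORG=np.array([.5671,-.0025]);A=np.radians(2.4);EX=np.array([np.cos(A),np.sin(A)]);EY=np.array([-EX[1],EX[0]])
def j2w(x,y,z): return np.r_[ORG+EX*x/1e3+EY*y/1e3,z/1e3]
def w2j(p): d=np.asarray(p)[:2]-ORG;return np.r_[d@EX,d@EY,p[2]]*1e3
def shift(o,x,y,z): return np.round(R.from_euler('xyz',o["tcp_rot"],degrees=True).as_matrix().T@(j2w(x,y,z)-o["tool_pos"])*1e3,1)
E
python3 - <<'E'
from h import *
from plant import env
o=env.get_obs();print(shift(o,35,-172,213),j2w(35,-172,28),"turn",o["tcp_rot"][2]-92.4)
for n in["top"]:
    c=dict(np.load(n+"0.npz"));P=cloud(c)
    m=(P[...,2]>.02)&(P[...,1]<-.1)&(P[...,1]>-.3)&(P[...,0]>.48)&(P[...,0]<.7)
    L=np.array([w2j(p) for p in P[m]]);b=L[L[:,0]<10];print("bracket",b.min(0),b.max(0))
    b=L[(L[:,0]>=10)];print("near tail",b.min(0),b.max(0), b[b[:,1]<-135])
E
```

```text
[ 493.5 -227.8    0.7] [ 0.60927191 -0.17288348  0.028     ] turn -69.43567005586961
bracket [ -99.30055059 -294.48239643   20.83680953] [ -55.45852576 -118.9990861    60.33375451]
near tail [  16.47583503 -128.89050888   22.46051794] [127.08000612 -99.29497713  67.72767348] []
```

Request:
apply_moves(
  motion=[
    [[50,-23,0],-8,0],
    [[100,-46,0],-16,0],
    [[150,-69,0],-24,0],
    [[200,-92,0],-32,0],
    [[250,-115,0],-40,0],
    [[300,-138,0],-48,0],
    [[350,-161,0],-56,0],
    [[400,-184,0],-64,0],
    [[450,-207,0],-69.4,0],
    [[485,-223,0],-69.4,0],
    [[493.5,-228,0],-69.4,0],
    [[493.5,-228,0],-69.4,0],
  ],
)

```text
clock: 1.6
tool_pos: [0.6089, -0.1725, 0.2133]
tcp_rot: [-179.9, -0.1, 92.4]
contact_force: [-1.1, 0.3, 0.1]
width: 0.0005
```

```bash
cat > st.py <<'E'
from h import *
from plant import env
import sys
o=env.get_obs();print(o["clock"],"jig",w2j(o["tool_pos"]).round(1),o["tcp_rot"].round(2),"F",o["contact_force"].round(2),"w",o["width"],o["joint_pos"].round(1))
if len(sys.argv)>3: print(shift(o,*map(float,sys.argv[1:4])))
E
python3 st.py 35 -172 28
```

```text
1.6 jig [  34.7 -171.6  213.3] [-1.7994e+02 -7.0000e-02  9.2410e+01] F [-1.08  0.32  0.13] w 0.0005449075876308534 [-21.2  29.   75.9   0.   75.2 -23.7]
[ -0.6   0.5 185.3]
```

Request:
apply_moves(
  motion=[
    [[0,0,40],0,0],
    [[0,0,85],0,0],
    [[0,0,130],0,0],
    [[0,0,165],0,0],
    [[0,0,183],0,0],
    [[0,0,185],0,0],
    [[0,0,185],0,0],
  ],
)

```text
clock: 2.48
tool_pos: [0.6093, -0.1729, 0.0295]
tcp_rot: [180.0, -0.0, 92.4]
contact_force: [0.4, -0.5, -0.0]
width: 0.0005
```

```bash
python3 st.py
python3 - <<'E'
from h import *
from plant import env
c=env.capture("scene");cv2.imwrite("pics/s1.png",cv2.resize(c["img"][190:340,180:380],None,fx=4,fy=4)[:,:,::-1])
E
```

```text
2.475 jig [  35.  -172.    29.5] [ 1.7997e+02 -3.0000e-02  9.2390e+01] F [ 0.37 -0.53 -0.04] w 0.0005049493055019681 [-21.3  41.1  85.5   0.   53.3 -23.7]
```

View pics/s1.png

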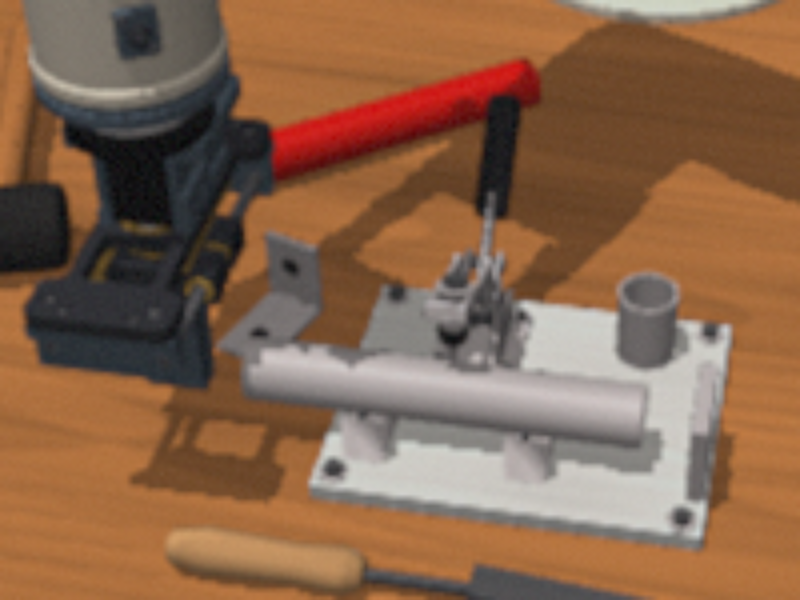

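Run:
```python
from h import *
from plant import env
c=env.capture("scene");P=cloud(c)
for r,cc in[(265,222),(275,222),(282,222),(285,228),(283,200),(262,232),(250,238),(236,240),(270,210)]:
    print(cc,r,w2j(P[r,cc]).round(0))
```

```text
222 265 [ 104. -139.  151.]
222 275 [ 122. -134.  142.]
222 282 [ 115. -139.  116.]
228 285 [  43. -160.   37.]
200 283 [   9. -244.   -3.]
232 262 [  60. -136.  123.]
238 250 [  22. -135.  124.]
240 236 [ -24. -144.  126.]
210 270 [ 123. -156.  152.]
```

Request:
apply_moves(
  motion=[
    [[10,0,0],0,0],
    [[18,0,0],0,0],
    [[22,0,0],0,0],
    [[25,0,0],0,0],
    [[28,0,0],0,0],
    [[31,0,0],0,0],
    [[34,0,0],0,0],
    [[37,0,0],0,0],
    [[40,0,0],0,0],
    [[43,0,0],0,0],
    [[45,0,0],0,0],
    [[46,0,0],0,0],
  ],
)

```text
clock: 4.08
tool_pos: [0.6076, -0.1266, 0.0298]
tcp_rot: [179.9, -0.0, 92.4]
contact_force: [0.1, -3.9, 1.9]
width: 0.0006
```

```bash
cat > tb.py <<'E'
from h import *
from plant import env
import sys
c=env.capture("top");P=cloud(c);L=np.c_[(P.reshape(-1,3)[:,:2]-ORG)@EX,(P.reshape(-1,3)[:,:2]-ORG)@EY,P.reshape(-1,3)[:,2]]*1000
g=(L[:,2]>50)&(L[:,2]<70)&(abs(L[:,0]-35)<12)&(L[:,1]>60)&(L[:,1]<135)
print("ys",np.unique(L[g,1].round(0)))
c2=env.capture("scene")
a=cv2.resize(c["img"][150:250,255:400],(640,441));b=cv2.resize(c2["img"][190:340,180:380],(640,480))
cv2.imwrite("pics/"+sys.argv[1]+"_t.png",a[:,:,::-1]);cv2.imwrite("pics/"+sys.argv[1]+"_s.png",b[:,:,::-1])
E
python3 st.py; python3 tb.py p1
```

```text
4.075 jig [  35.3 -125.7   29.8] [ 1.7994e+02 -1.0000e-02  9.2410e+01] F [ 0.06 -3.9   1.94] w 0.0005964031034963542 [-17.3  40.3  87.5   0.   52.1 -19.7]
ys []
```

Request:
apply_moves(
  motion=[
    [[1,0,0],0,0],
    [[2,0,0],0,0],
    [[3,0,0],0,0],
    [[4,0,0],0,0],
    [[5,0,0],0,0],
    [[6,0,0],0,0],
  ],
)

```text
clock: 4.92
tool_pos: [0.6074, -0.1211, 0.0298]
tcp_rot: [179.9, 0.0, 92.4]
contact_force: [-0.7, -13.2, 0.7]
width: 0.0006
```

```bash
sed -i 's/"top");P/"scene");P/' tb.py; python3 st.py; python3 tb.py p2
```

```text
4.925 jig [  35.3 -120.1   29.8] [1.7994e+02 2.0000e-02 9.2410e+01] F [ -0.67 -13.22   0.74] w 0.0006381647085113536 [-16.8  40.3  87.7  -0.   51.9 -19.2]
ys [ 60.  61.  62.  63.  64.  65.  66.  67.  68.  69.  70.  71.  72.  73.
  74.  75.  76.  77.  78.  79.  80.  81.  82.  83.  84.  85.  86.  87.
  88.  89.  90.  91.  92.  93.  94.  95.  96.  97.  98.  99. 100. 101.
 102. 103. 104. 105. 106. 107. 108. 109. 110. 111. 112. 113. 114. 115.
 116. 117. 118. 119. 120. 121. 122. 123. 124. 125. 126. 127. 128.]
```

View pics/p2_s.png

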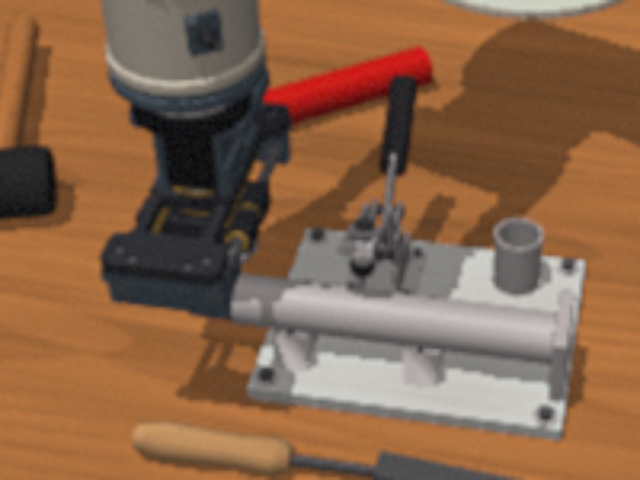

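The crop shows the tube's front end at (560,335) meeting the stop plate. The force jumped from 4 to 13 N. I'll nudge it once to confirm.

Request:
apply_moves(
  motion=[
    [[0.7,0,0],0,0],
    [[1.4,0,0],0,0],
    [[1.4,0,0],0,0],
  ],
)

```text
clock: 5.4
tool_pos: [0.6075, -0.1211, 0.0298]
tcp_rot: [179.9, 0.1, 92.4]
contact_force: [-0.9, -15.4, 0.7]
width: 0.0004
```

```bash
python3 st.py
```

```text
5.4 jig [  35.4 -120.2   29.8] [1.7992e+02 1.3000e-01 9.2420e+01] F [ -0.9  -15.41   0.67] w 0.0003682021059338422 [-16.7  40.3  87.8  -0.1  51.9 -19.1]
```

Request:
apply_moves(
  motion=[
    [[-3,0,0],0,0],
    [[-15,0,0],0,0],
    [[-40,0,0],0,0],
    [[-45,0,-40],0,0],
    [[-45,0,-90],0,0],
    [[-45,0,-140],0,0],
    [[-45,0,-190],0,0],
    [[-45,0,-200],0,0],
  ],
)

```text
clock: 6.4
tool_pos: [0.6104, -0.1675, 0.2337]
tcp_rot: [179.6, 0.3, 92.4]
contact_force: [0.8, -0.8, -0.7]
width: 0.0005
```

```bash
python3 st.py -165 -15 230;python3 tb.py p3
```

```text
6.4 jig [  36.4 -166.7  233.7] [179.62   0.26  92.38] F [ 0.76 -0.81 -0.74] w 0.000541173970256501 [-20.7  27.7  74.8  -0.1  77.  -23.1]
[ 151.6 -201.5    1.7]
ys [ 61.  62.  63.  64.  65.  66.  67.  68.  69.  70.  71.  72.  73.  74.
  75.  76.  77.  78.  79.  80.  81.  82.  83.  84.  85.  86.  87.  88.
  89.  90.  91.  92.  93.  94.  95.  96.  97.  98.  99. 100. 101. 102.
 103. 104. 105. 106. 107. 108. 109. 110. 111. 112. 113. 114. 115. 116.
 117. 118. 119. 120. 121. 122. 123. 124. 125. 126. 127. 128.]
```

View pics/p3_s.png

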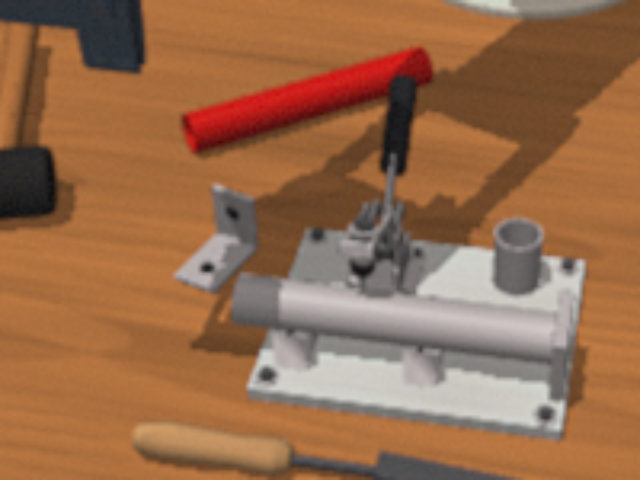

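The tube stays against the stop at (560,335), and the clamp is still open. Next is the lever: over the top, then down behind its tip.

Request:
apply_moves(
  motion=[
    [[0,-40,-5],0,0],
    [[0,-80,-5],0,0],
    [[0,-120,-5],0,0],
    [[0,-160,-5],0,0],
    [[25,-195,-5],0,0],
    [[65,-202,-3],0,0],
    [[105,-202,0],0,0],
    [[140,-202,0],0,0],
    [[151.5,-202,0],0,0],
    [[151.5,-202,0],0,0],
  ],
)

```text
clock: 7.75
tool_pos: [0.401, -0.0238, 0.2291]
tcp_rot: [179.9, 0.2, 92.5]
contact_force: [-0.5, -0.2, -0.3]
width: 0.0002
```

```bash
python3 st.py -165 -15 105
```

```text
7.75 jig [-166.8  -14.4  229.1] [1.799e+02 1.600e-01 9.245e+01] F [-0.46 -0.2  -0.3 ] w 0.00020390837015170186 [-1.18e+01  9.00e+00  1.05e+02 -1.00e-01  6.58e+01 -1.42e+01]
[ -0.3   1.6 124.1]
```

Request:
apply_moves(
  motion=[
    [[0,1.5,40],0,0],
    [[0,1.5,80],0,0],
    [[0,1.5,110],0,0],
    [[0,1.5,122],0,0],
    [[0,1.5,124],0,0],
    [[0,1.5,124],0,0],
  ],
)

```text
clock: 8.5
tool_pos: [0.4033, -0.0245, 0.1057]
tcp_rot: [179.8, 0.2, 92.4]
contact_force: [-0.6, -0.5, 0.6]
width: 0.0006
```

```bash
python3 st.py -140 -15 107;python3 tb.py p4
```

```text
8.5 jig [-164.6  -15.1  105.7] [179.85   0.18  92.43] F [-0.56 -0.52  0.6 ] w 0.0005617947921514966 [-11.8  20.8 114.5  -0.2  44.5 -14.1]
[ 0.1 24.6 -1.2]
ys [ 60.  61.  62.  63.  64.  65.  66.  67.  68.  69.  70.  71.  72.  73.
  74.  75.  76.  77.  78.  79.  80.  81.  82.  83.  84.  85.  86.  87.
  88.  89.  90.  91.  92.  93.  94.  95.  96.  97.  98.  99. 100. 101.
 102. 103. 104. 105. 106. 107. 108. 109. 110. 111. 112. 113. 114. 115.
 116. 117. 118. 119. 120. 121. 122. 123. 124. 125. 126. 127. 128.]
```

View pics/p4_s.png

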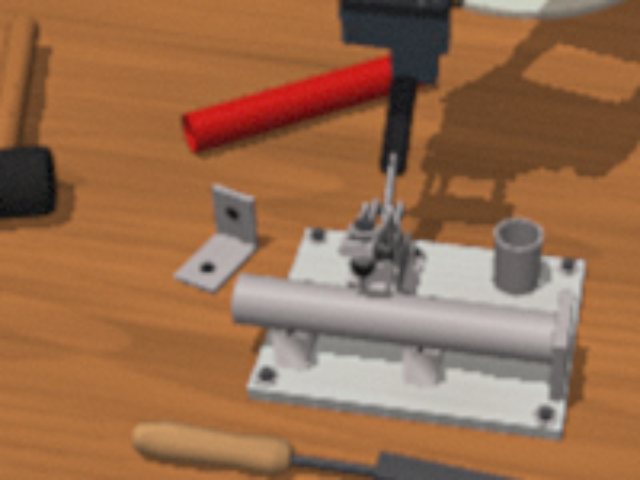

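Request:
apply_moves(
  motion=[
    [[0,10,0],0,0],
    [[0,16,0],0,0],
    [[0,19,-2],0,0],
    [[0,21,-5],0,0],
    [[0,23,-8],0,0],
    [[0,25,-10],0,0],
  ],
)

```text
clock: 9.35
tool_pos: [0.4284, -0.0232, 0.1162]
tcp_rot: [179.8, 0.2, 92.4]
contact_force: [-0.4, -0.6, 1.0]
width: 0.0003
```

```bash
python3 st.py
```

```text
9.35 jig [-139.5  -14.9  116.2] [179.81   0.19  92.45] F [-0.43 -0.59  1.03] w 0.0003476078235049936 [-11.   21.2 110.6  -0.2  47.9 -13.3]
```

Request:
apply_moves(
  motion=[
    [[0,0,5],0,0],
    [[0,0,9],0,0],
    [[0,1,9],0,0],
    [[0,2,8],0,0],
    [[0,3,7],0,0],
    [[0,4,6],0,0],
  ],
)

```text
clock: 10.1
tool_pos: [0.4319, -0.023, 0.1103]
tcp_rot: [179.9, 0.2, 92.4]
contact_force: [-5.9, 0.1, 4.0]
width: 0.0003
```

```bash
python3 st.py;python3 tb.py p5
```

```text
10.1 jig [-135.9  -14.8  110.3] [179.86   0.18  92.45] F [-5.88  0.14  3.97] w 0.0003250231987157174 [-10.9  22.  110.5  -0.2  47.3 -13.2]
ys [ 60.  61.  62.  63.  64.  65.  66.  67.  68.  69.  70.  71.  72.  73.
  74.  75.  76.  77.  78.  79.  80.  81.  82.  83.  84.  85.  86.  87.
  88.  89.  90.  91.  92.  93.  94.  95.  96.  97.  98.  99. 100. 101.
 102. 103. 104. 105. 106. 107. 108. 109. 110. 111. 112. 113. 114. 115.
 116. 117. 118. 119. 120. 121. 122. 123. 124. 125. 126. 127. 128.]
```

View pics/p5_s.png

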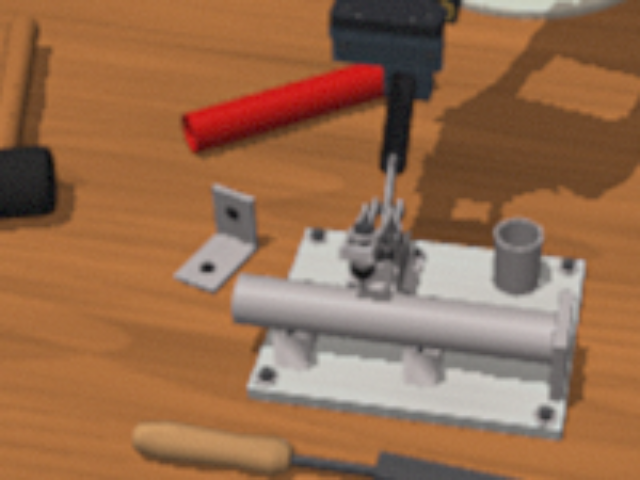

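Request:
apply_moves(
  motion=[
    [[0,1,-3],0,0],
    [[0,3,-6],0,0],
    [[0,5,-9],0,0],
    [[0,7,-11],0,0],
    [[0,9,-13],0,0],
    [[0,11,-15],0,0],
  ],
)

```text
clock: 10.95
tool_pos: [0.4431, -0.0225, 0.1255]
tcp_rot: [179.9, 0.2, 92.5]
contact_force: [0.0, -0.5, -0.4]
width: 0.0005
```

```bash
python3 st.py;python3 tb.py p6
```

```text
10.95 jig [-124.8  -14.8  125.5] [179.85   0.18  92.45] F [ 0.04 -0.55 -0.42] w 0.00045342086856839863 [-10.5  21.2 108.1  -0.2  50.5 -12.8]
ys [ 60.  61.  62.  63.  64.  65.  66.  67.  68.  69.  70.  71.  72.  73.
  74.  75.  76.  77.  78.  79.  80.  81.  82.  83.  84.  85.  86.  87.
  88.  89.  90.  91.  92.  93.  94.  95.  96.  97.  98.  99. 100. 101.
 102. 103. 104. 105. 106. 107. 108. 109. 110. 111. 112. 113. 114. 115.
 116. 117. 118. 119. 120. 121. 122. 123. 124. 125. 126. 127. 128.]
```

View pics/p6_s.png

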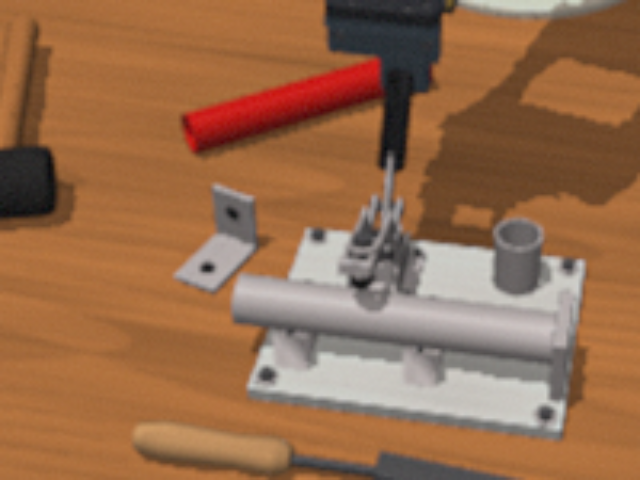

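Request:
apply_moves(
  motion=[
    [[0,2,-2.5],0,0],
    [[0,4,-5],0,0],
    [[0,6.5,-7],0,0],
    [[0,9,-9],0,0],
    [[0,11.5,-11],0,0],
    [[0,14,-13],0,0],
    [[0,16.5,-15],0,0],
    [[0,19,-17],0,0],
  ],
)

```text
clock: 12.05
tool_pos: [0.4623, -0.0217, 0.1428]
tcp_rot: [179.8, 0.2, 92.5]
contact_force: [-1.5, -0.4, -1.5]
width: 0.0004
```

```bash
python3 st.py;python3 tb.py p7|tail -1
```

```text
12.05 jig [-105.5  -14.8  142.8] [179.83   0.19  92.46] F [-1.5  -0.37 -1.55] w 0.00043959096266510644 [-10.   20.9 104.5  -0.2  54.4 -12.3]
 116. 117. 118. 119. 120. 121. 122. 123. 124. 125. 126. 127. 128.]
```

View pics/p7_s.png

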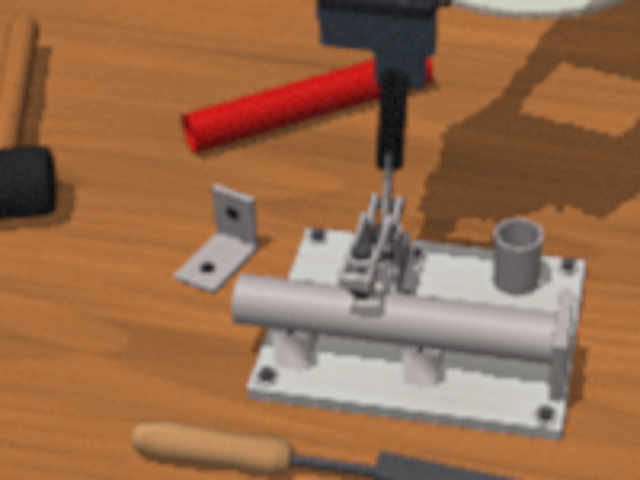

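Request:
apply_moves(
  motion=[
    [[0,3,-2],0,0],
    [[0,6,-4],0,0],
    [[0,9,-6],0,0],
    [[0,12,-7.5],0,0],
    [[0,15,-9],0,0],
    [[0,18,-10],0,0],
    [[0,21,-11],0,0],
    [[0,24,-12],0,0],
  ],
)

```text
clock: 13.15
tool_pos: [0.4867, -0.0206, 0.155]
tcp_rot: [179.8, 0.2, 92.5]
contact_force: [-4.3, 0.4, -2.3]
width: 0.0003
```

```bash
python3 st.py
```

```text
13.15 jig [-81.1 -14.7 155. ] [179.8    0.19  92.46] F [-4.3   0.36 -2.31] w 0.00031978642064853886 [ -9.3  21.5 100.5  -0.2  57.7 -11.7]
```

Request:
apply_moves(
  motion=[
    [[0,3,-1],0,0],
    [[0,6,-2],0,0],
    [[0,9,-2.5],0,0],
    [[0,12,-3],0,0],
    [[0,15,-3],0,0],
    [[0,17,-3],0,0],
    [[0,19,-3],0,0],
    [[0,21,-3],0,0],
    [[0,21,-3],0,0],
  ],
)

```text
clock: 14.28
tool_pos: [0.5078, -0.0197, 0.158]
tcp_rot: [179.8, 0.2, 92.5]
contact_force: [0.7, 0.3, 0.2]
width: 0.0003
```

```bash
python3 st.py;python3 tb.py p8|tail -1
```

```text
14.275 jig [-60.  -14.7 158. ] [179.8    0.19  92.45] F [0.67 0.27 0.24] w 0.0003146190248112307 [ -8.9  22.8  97.6  -0.2  59.4 -11.2]
 116. 117. 118. 119. 120. 121. 122. 123. 124. 125. 126. 127. 128.]
```

View pics/p8_s.png

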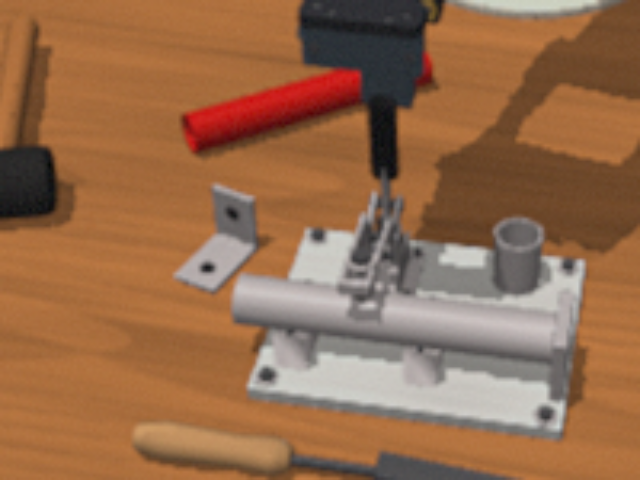

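Force dropped to zero past the dead point, so it has snapped over. I'll back off, rise, and then check.

Request:
apply_moves(
  motion=[
    [[0,-5,0],0,0],
    [[0,-25,0],0,0],
    [[0,-50,-5],0,0],
    [[0,-75,-40],0,0],
    [[-30,-80,-80],0,0],
    [[-80,-80,-100],0,0],
    [[-130,-80,-100],0,0],
    [[-180,-80,-100],0,0],
    [[-230,-80,-100],0,0],
    [[-280,-80,-100],0,0],
    [[-300,-80,-100],0,0],
    [[-300,-80,-100],0,0],
  ],
)

```text
clock: 15.88
tool_pos: [0.4398, -0.323, 0.2584]
tcp_rot: [179.8, 0.2, 92.4]
contact_force: [0.3, 0.6, -0.7]
width: 0.0004
```

```bash
python3 st.py;python3 tb.py p9|tail -1
python3 - <<'E'
from h import *
from plant import env
for n in("top","scene"):
    c=env.capture(n);P=cloud(c).reshape(-1,3);L=np.c_[(P[:,:2]-ORG)@EX,(P[:,:2]-ORG)@EY,P[:,2]]*1000
    im=c["img"].reshape(-1,3).astype(int)
    bl=(im.max(1)<60)&(L[:,2]>80)&(abs(L[:,1]+15)<25)&(L[:,0]<20)&(L[:,0]>-150)&(L[:,2]<200)
    print(n,"grip",L[bl].min(0).round(),L[bl].max(0).round())
    g=(L[:,2]>50)&(L[:,2]<66)&(abs(L[:,0]-35)<10)&(abs(L[:,1])<140);print("tail y",L[g,1].min(), "front gaps",np.diff(np.sort(L[g&(L[:,1]>80),1])).max(),"z",np.percentile(L[g,2],95))
    cv2.imwrite(f"pics/fin_{n}.png",c["img"][:,:,::-1])
    if n=="top":cv2.imwrite("pics/fin_tc.png",cv2.resize(c["img"][150:250,255:400],(725,500))[:,:,::-1])
E
```

```text
15.875 jig [-140.6 -314.9  258.4] [1.7983e+02 1.6000e-01 9.2370e+01] F [ 0.26  0.63 -0.7 ] w 0.0004363331740573087 [-42.6  19.3  84.9   0.   75.5 -44.9]
 116. 117. 118. 119. 120. 121. 122. 123. 124. 125. 126. 127. 128.]
top grip [-58. -21.  84.] [-38.  -6. 175.]
tail y -100.86575558858185 front gaps 1.8795528679930698 z 64.56634181974002
scene grip [-46. -22. 105.] [-33.  -5. 175.]
tail y -102.17838760765501 front gaps 1.1940241391911712 z 64.57905042638137
```

View pics/p9_s.png

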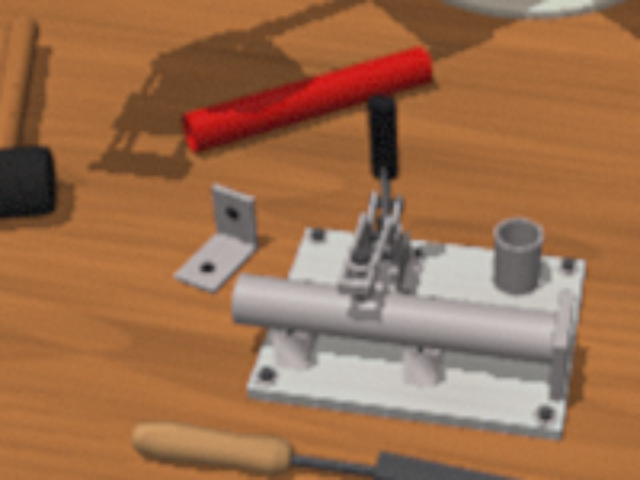

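View pics/fin_tc.png

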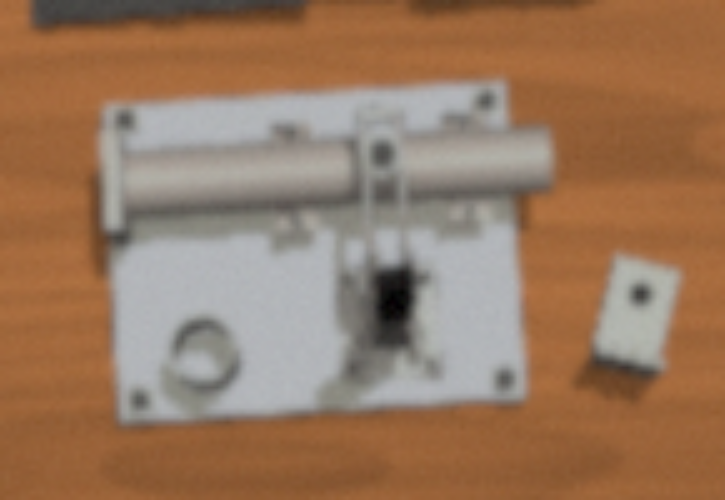

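View pics/fin_scene.png

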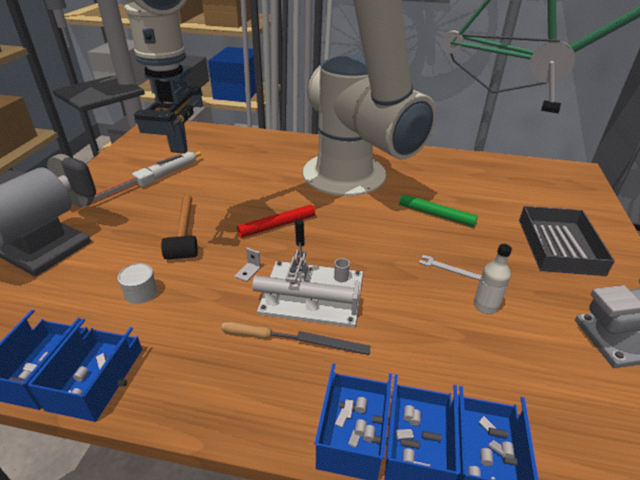

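The top crop shows the tube's front end against the stop at (125,180), with the foot on the tube at (382,152). The lever stands upright, with its tip at jig x of about -40 and z 173–175, which matches locked. The other objects are where they were.

```bash
python3 -c "
from plant import env
print(env.hand_in())"
```

```text
the job is handed in; nothing more can be done
None
```

I pushed the tube about 27 mm along its V-blocks to the end stop, then pushed the clamp lever over its dead point until it snapped into lock. I backed the arm clear and handed the job in at about 16 s of the 48 s allowed.

- **Tube at the stop:** pushing further raised the force to about 15 N with no more movement. After the arm backed off, both cameras put the tail at jig y of about -101 to -102 mm (-102 is home), with no visible gap at the stop.
- **Clamp locked:** the push force dropped to zero past the dead point. With the arm away, the lever stood just past upright, with its tip at about (-40, 174) mm against (-40, 173) for locked. The foot was on the tube.
- **Other objects:** by eye, the final pictures show nothing else moved.

No check failed or disagreed. The foot's 25 N hold-down force was not measured directly.

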